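Fit the keyed handle to the rotary isolator and hold it home

TASK

Slide the isolator's shutter by its grip all the way to its end stop so that the hub is uncovered, then take the bar handle with the keyed shaft out of the wooden rack and push its shaft down into the hub, turning it until the key slips into the keyway. Keep pushing against the spring until the handle's collar is down flat on the hub, and finish like that: still gripping the handle and still pressing it home, because the spring lifts it if you let go. Leave the round knob, spool, screwdriver and parts bin where they are.

Things in the scene. Friction and masses are not known exactly. Their poses are not given: they have to be found in the camera images.
- isolator: Grey rotary isolator (96 x 155 mm, top 82 mm above the bench) fixed on an aluminium plate; origin on the bench under the hub axis. The shutter opens towards its +y; the hub is near its -y end. Two guide rails, 38 to 46 mm either side of the hub axis in x, stand 8 mm above the hub face. Modules on the plate are at most 52 mm above the bench.
- hub_mouth (a point): Bore centre at the brass hub's flat top face, 84 mm above the bench; axes as the isolator's. Bore 18.4 mm diameter with one keyway 8 mm wide, reaching 14 mm out from the axis, open at the top, full depth. The hub is turned by an unknown angle: the keyway points up to 0.4 rad either way from the isolator's +x. Hub stiff to turn (0.8 N m).
- shutter (a joint): How far the steel shutter plate has slid, in m: 0 covers the hub, 0.050 at its end stop (hub open), along the isolator's +y. Starts between 0 and 0.012; about 2 N of friction; stays where it is left. The plate lies 2 to 5 mm above the hub face.
- shutter_grip (a point): Centre of the shutter's upright black grip: 36 mm along the isolator's x, 12 mm along y (the sliding direction), 26 mm high, its top 115 mm above the bench. It stands 40 mm from the hub axis towards +y with the shutter at 0, and moves with it. Axes as the isolator's.
- handle_grip (a point): Centre of the grip bar of the loose black handle (0.14 kg): bar 48 mm along x, 14 mm along y, 34 mm high, with a low narrow pointer reaching 37 mm at the +x end only. Under it a grey collar, 44 mm diameter, underside 23 mm below this point, then a 16 mm steel shaft ending 61 mm below this point. Stands upright in a rack hole, yaw within 0.5 rad of 0.
- shaft_tip (a point): Centre of the lower end of the handle's shaft; the last 6 mm taper to 10 mm diameter. The key is a rib 5 mm wide on the shaft's +x (pointer) side, reaching 12.5 mm from the axis, from the collar down to 12 mm above the tip. Tip depth in the hub: 12 mm when the key rides on the hub face, 31 mm on meeting the spring seat, 38 mm with the collar flat.
- seat (a joint): How far the spring seat deep in the hub's bore is pressed down, in m: 0 untouched, about 0.007 with the handle's collar flat on the hub. The spring pushes with about 4 N at 0 and 10 N at 0.007.
- rack: Fixed wooden rack, 90 x 190 x 55 mm, origin at the centre of its underside. Two 30 mm holes, 48 mm from the centre along its +y and -y: the handle stands in one, the round knob in the other, their collars on the rack's top.
- knob_center (a point): Bystander: centre of a loose round black knob, 38 mm diameter and 26 mm high, on a collar and plain shaft without key, standing in the rack's other hole, 96 mm from the handle. Leave alone.
- spool: Bystander: bare wooden cable spool standing on the bench, 80 mm diameter, 56 mm high; origin at the centre of its underside. Leave alone.
- screwdriver: Bystander: screwdriver lying on the bench beyond the plate and rack; origin at its underside. Leave alone.
- bin: Bystander: open blue parts bin, 140 x 110 x 70 mm; origin at the centre of its underside. Leave alone.
Mind the look-alikes: they are no part of the job. What is shaped like the part that bears handle_grip but yellow is not meant.

How it is judged (in metres and radians):
On the way, in this order (a step that is already met when the one before it is completed fails the run):
1. the shutter is slid to its end stop (value of joint shutter above 0.046 m), for 0.2 s.
2. the key has slipped into the keyway (z of shaft_tip in the frame of hub_mouth below -0.022 m and horizontal distance between shaft_tip and hub_mouth below 0.005 m), for 0.1 s.
At the end, for the whole second after the job is handed in: Shutter within 4 mm of its stop; shaft upright (0.1 rad) within 4 mm of the hub axis, tip over 35.5 mm below the hub face (collar within 2.5 mm of flat), seat pressed over 4 mm; fingers on the handle with over 3 N, grasp point within 30 mm of the grip centre (z of shaft_tip in the frame of hub_mouth below -0.0355 m and horizontal distance between shaft_tip and hub_mouth below 0.004 m and angle between handle_grip's own z axis and vertical below 0.1 rad and value of joint seat above 0.004 m and value of joint shutter above 0.046 m and contact force between the fingers and handle above 3 N and distance between the grasp point and handle_grip below 0.03 m); the arm keeps its last pose, push and grip.
It fails at once if the spare round knob is disturbed (moved more than 30 mm) (distance of knob_center from where it was at the start of the episode above 0.03 m).
It fails at once if the empty cable spool is disturbed (moved more than 30 mm) (distance of spool from where it was at the start of the episode above 0.03 m).
It fails at once if the screwdriver is disturbed (moved more than 30 mm) (distance of screwdriver from where it was at the start of the episode above 0.03 m).
It fails at once if the blue parts bin is disturbed (moved more than 30 mm) (distance of bin from where it was at the start of the episode above 0.03 m).
It also fails if it takes over 51 s, if anything falls off the work surface, if the arm or the gripper's body presses on something with over 40 N, if the wrist force passes 120 N, or if a joint passes its speed limit or range.

ROBOT

A 6-joint arm with a two-finger parallel gripper is mounted at the origin on the work surface. World frame = base frame: x ahead of the robot, y to its left, z up, the work surface at z = 0. Lengths are in mm, angles in rad, forces in N, time in s.
With the tool pointing down it reaches from about 275 to 750 mm from the base axis. Payload 10.2 kg.
Tool frame: the origin (TCP) lies at the very end of the fingers, on their centre line; the grasp point (between the pads) lies 19 mm behind it (ctrl.pinch_z is the distance from the TCP to the grasp point, in mm); y points along the fingers, z is the direction in which the jaws open and shut, and the axes are right-handed (so a half turn about y gives the same grasp; the last joint's range is limited). The gripper opens to 85 mm and grips with 20 to 120 N. Pads are 22 mm wide; open, the fingers measure 114 mm over their backs; the gripper's body (76 mm by 85 mm) begins 54 mm behind the grasp point. The pads swing forward as they close: fully open they stand 13 mm farther back than shut.
Start: joints at [1.04, 0.313, 1.498, -0, 1.331, -0.223], TCP at [159.068, 500.328, 231.294] pointing down, gripper open.
Joint ranges: [-2.94, 2.94], [-0.97, 2.17], [0.19, 2.56], [-1.23, 4.37], [0.02, 3.11], [-2.88, 2.88]. Speed limits (rad/s): [2.39, 2.39, 3.01, 3.14, 3.14, 3.14].

INTERFACE

Orientations are given as a unit quaternion [w, x, y, z].
In Python, from rig import sense, eyes, ctrl gives the robot as it stands. The module is installed in compiled form; this text tells all that it offers.
- The arm moves only by the shell command python3 -m handwheel 'ROWS' [FORCE]. ROWS is JSON, a list of rows, each an object of numbers: "grip": the finger opening in mm, from 0 to 85.4; "tx", "ty", "tz": the shift along the tool's x, y, z in mm; "wx", "wy", "wz": the turn, a rotation vector about the tool's x, y, z in rad. In form: [{"grip": .., "tx": .., "ty": .., "tz": .., "wx": .., "wy": .., "wz": ..}, ...]. A call has 1 to 10 rows; each row shifts and turns the commanded pose from where the row before left it, along the tool's axes as they then stand; what a row does not reach is not made up. A row lasts 1/12 s, in which the tool goes at most 41.7 mm and 7.16 degrees, less where a joint would pass 70% of its speed; a pose out of reach is approached as far as the arm can. A call is refused whole if a number of a shift passes 41.7 or a number of a turn 0.125, either way. A call with a gripper value outside its range is refused whole. The fingers move at their own pace and stop on an object; FORCE is the grip in N (left out, the last holds). Time passes only in rows, so rows that do not move let the fingers close. It gives the time, the measured TCP pose, the force and the opening at its end, in the units of the state.
- sense(): the state, without advancing time (a new reading comes with each control period).
- eyes.capture(name): name is "scene" or "top" or "wrist"; returns a dict with "pixels" (480x640x3 uint8, red, green, blue), "mtx" (3x3 intrinsics, pixels), "dist" ([k1, k2, p1, p2, k3] as OpenCV has them; the pictures are not rectified), "R" (3x3) and "t" (3): a world point X has camera coordinates R X + t. Camera axes: x right, y down, z forward; pixel columns grow to the right and rows downward; lengths in mm; the calibration is good to about 2 mm. A picture is of the moment at which its call begins. There is no depth.
- ctrl.finish_job(): hands the job in, once; it reports no verdict.
The state is a dict: "time_s": time; "joints": joint angles; "dq": joint speeds; "tau": joint torques, N m; "eef_pos": TCP position; "ee_rot": TCP orientation; "force": force on the tool from outside, world axes, zero at the start; "wrist_torque": the same for the moment, N m; "grip_width": opening from 0.0 (shut) to 1.0 (fully open).
Only numpy, scipy, OpenCV 4.12 (cv2) and the standard library are available. Lean on these libraries where they do the work, as an engineer would, in place of code of your own. Each camera call takes 0.05 s, during which the arm holds its last target.

## Working session

There is one attempt and no reset: what is moved stays moved. The work goes in short steps, Python scripts to look and compute and a shell command to move; the robot and the scene stay as the last step left them, time stands still between calls to the robot, and variables do not carry over. Pictures are saved under pics/ and viewed, and the job is handed in when it is done.

```bash
mkdir -p pics; python3 - <<'E'
from rig import sense, eyes, ctrl
import cv2
s=sense();print(s, ctrl.pinch_z)
for n in ["scene","top","wrist"]:
    c=eyes.capture(n);cv2.imwrite(f"pics/{n}0.png",c["pixels"][:,:,::-1]);print(n,c["mtx"],c["dist"],c["R"],c["t"])
E
```

```text
{'time_s': 0.0, 'joints': array([ 1.03958197e+00,  3.13476573e-01,  1.49842150e+00,  3.26919582e-05,
        1.33098707e+00, -2.23413583e-01]), 'dq': array([-0.00010135,  0.00059506,  0.00026196, -0.00063513,  0.00070602,
        0.00109448]), 'tau': array([ 6.40818489e-04, -4.12267077e+01, -2.59742939e+01, -1.52923376e-04,
        4.16922805e-03, -1.84601373e-05]), 'eef_pos': array([158.93887494, 500.1059192 , 230.72733879]), 'ee_rot': array([-0.69832801,  0.69916939, -0.10857642,  0.10821883]), 'force': array([-0.62088601,  0.57339322,  0.18666526]), 'wrist_torque': array([ 0.00205693, -0.0098144 ,  0.02245131]), 'grip_width': 0.9947160771464832} 18.700000000000003
scene [[449.28656749   0.         324.60495156]
 [  0.         449.28656749 237.17441784]
 [  0.           0.           1.        ]] [-0.03963053  0.          0.          0.          0.        ] [[-0.67584352  0.73691559 -0.01381847]
 [ 0.46726267  0.4138882  -0.78125678]
 [-0.570001   -0.53446419 -0.6240568 ]] [ 479.14909621 -170.11990936 1500.49406859]
top [[499.79332088   0.         318.23438687]
 [  0.         499.79332088 240.19509637]
 [  0.           0.           1.        ]] [-0.09069979  0.          0.          0.          0.        ] [[ 0.01907734 -0.99965481  0.01806421]
 [-0.98000021 -0.02227561 -0.19774577]
 [ 0.19807991 -0.01393047 -0.98008688]] [ -92.5503757   630.20281133 1007.57110371]
wrist [[363.58081788   0.         321.78473636]
 [  0.         363.58081788 233.04880801]
 [  0.           0.           1.        ]] [0.02450772 0.         0.         0.         0.        ] [[ 3.04099235e-01  9.52640193e-01 -5.63482962e-04]
 [ 9.10788734e-01 -2.90566028e-01  2.93317687e-01]
 [ 2.79262490e-01 -8.97108982e-02 -9.56014862e-01]] [-524.14960887  -37.67944614  379.93286267]
```

View pics/scene0.png

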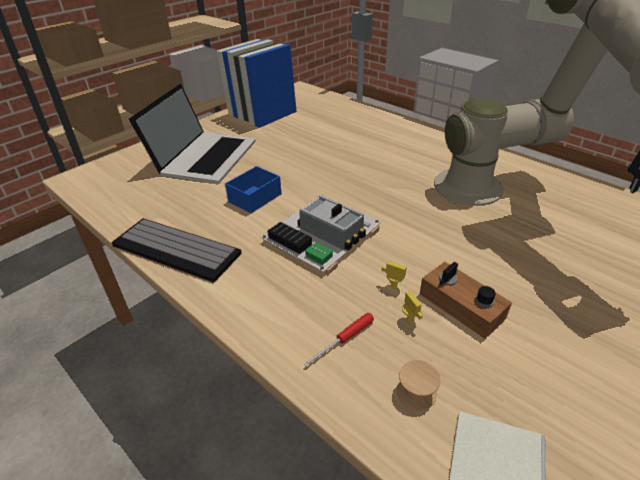

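View pics/top0.png

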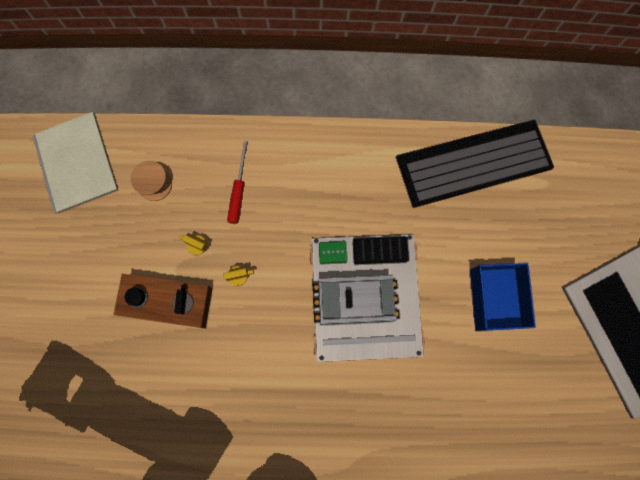

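View pics/wrist0.png

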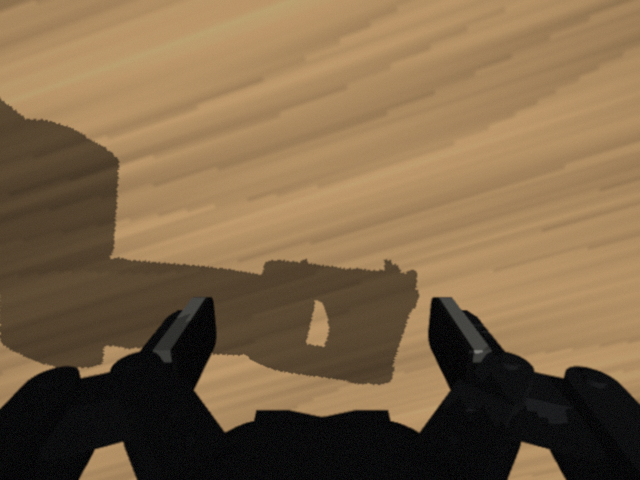

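The top picture shows the isolator at about (355,300) and the rack at (163,300). The black bar handle is at (182,298) and the round knob at (135,296). Two yellow bar handles lie at (195,243) and (238,273); they are decoys. The handle that fits is the black bar in the rack hole. I'll enlarge both areas to confirm.

```bash
python3 - <<'E'
import cv2,numpy as np
a=cv2.imread("pics/top0.png")
x=cv2.resize(a[225:370,300:435],None,fx=4,fy=4,interpolation=cv2.INTER_CUBIC)
y=cv2.resize(a[265:335,105:220],None,fx=6,fy=6,interpolation=cv2.INTER_CUBIC)
cv2.imwrite("pics/cropiso.png",x);cv2.imwrite("pics/croprack.png",y)
b=cv2.imread("pics/scene0.png")
cv2.imwrite("pics/cropscene.png",cv2.resize(b[190:340,260:520],None,fx=3,fy=3,interpolation=cv2.INTER_CUBIC))
E
```

```text
(no output)
```

View pics/cropiso.png

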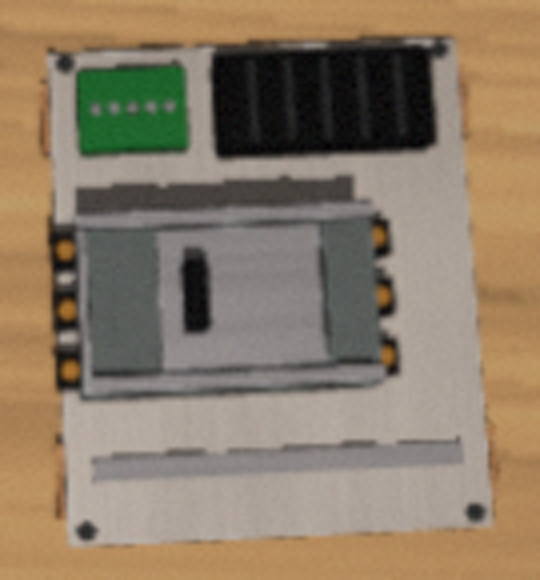

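View pics/croprack.png

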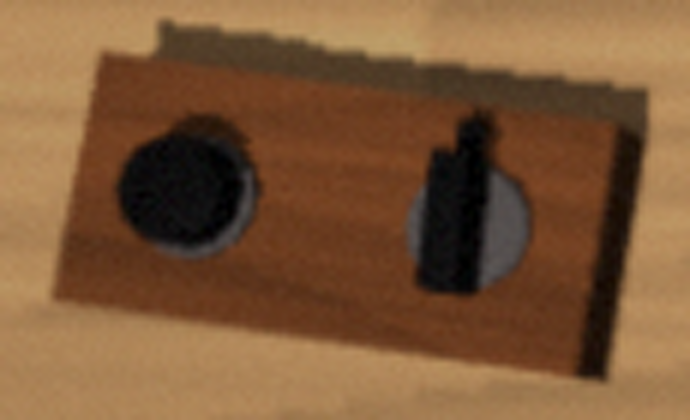

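View pics/cropscene.png

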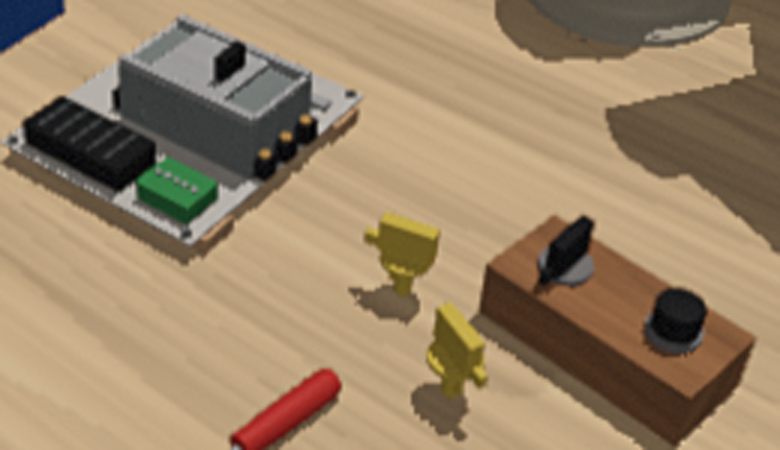

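Confirmed: the black bar at about (180,297) stands on its grey collar in the rack's -y hole, pointer towards +x. The shutter grip is at about (349,298), and the hub lies towards world -y under the plate. Next I'll build helpers and rough positions.

```bash
cat > h.py <<'E'
from rig import sense, eyes, ctrl
import cv2, numpy as np
from scipy.spatial.transform import Rotation as Ro
def cap(n,fn=None):
    c=eyes.capture(n)
    if fn: cv2.imwrite(f"pics/{fn}.png",c["pixels"][:,:,::-1])
    np.savez(f"{fn or n}.npz",**{k:np.array(v) for k,v in c.items()})
    return c
def load(fn): return dict(np.load(f"{fn}.npz"))
def proj(c,X):
    rv,_=cv2.Rodrigues(np.array(c["R"]))
    return cv2.projectPoints(np.array(X,float).reshape(-1,3),rv,np.array(c["t"],float),c["mtx"],np.array(c["dist"],float))[0].reshape(-1,2)
def unproj(c,uv,z):
    p=cv2.undistortPoints(np.array(uv,float).reshape(-1,1,2),c["mtx"],np.array(c["dist"],float)).reshape(-1,2)
    R=np.array(c["R"]);C=-R.T@np.array(c["t"])
    d=np.c_[p,np.ones(len(p))]@R
    return C+d*((z-C[2])/d[:,2])[:,None]
def toolR(s):
    q=s["ee_rot"];return Ro.from_quat([q[1],q[2],q[3],q[0]]).as_matrix()
E
python3 - <<'E'
from h import *
np.set_printoptions(precision=1,suppress=True)
t=cap("top","top1"); sc=cap("scene","sc1")
s=sense();np.set_printoptions(precision=3,suppress=True);print(toolR(s));R=toolR(s)
np.set_printoptions(precision=1,suppress=True)
C=-t["R"].T@t["t"];print("topcam",C)
w=cap("wrist","w1"); Cw=-w["R"].T@w["t"];print("wristcam tool frame",R.T@(Cw-s["eef_pos"]),"\n",w["R"]@R)
# top-crop points
f=lambda x,y,ox,oy,k:[(x+.5)/k-.5+ox,(y+.5)/k-.5+oy]
I=lambda x,y:f(x,y,300,225,4); K=lambda x,y:f(x,y,105,265,6)
print("rail outer corners z92",unproj(t,[I(80,217),I(370,203),I(84,396),I(384,381)],92))
print("grip top z115",unproj(t,[I(184,250),I(206,250),I(186,332),I(209,331),I(196,291)],115))
print("plate ends z88",unproj(t,[I(158,232),I(163,372),I(319,224),I(328,362)],88))
print("rack top z55",unproj(t,[K(100,52),K(650,118),K(52,298),K(580,375)],55))
print("handle bar top",unproj(t,[K(432,150),K(417,290),K(477,292),K(488,165)],95))
print("collar",unproj(t,[K(530,222),K(410,222)],57))
print("knob",unproj(t,[K(188,190)],85))
E
```

```text
[[ 0.953 -0.     0.303]
 [-0.303 -0.     0.953]
 [-0.    -1.    -0.001]]
topcam [ 419.8  -64.4 1113.8]
wristcam tool frame [ -74.8 -143.2   -0.5] 
 [[ 0.  -0.   1. ]
 [ 1.  -0.3 -0. ]
 [ 0.3  1.   0. ]]
rail outer corners z92 [[ 545.3  -83.4   92. ]
 [ 555.6 -233.1   92. ]
 [ 454.2  -87.1   92. ]
 [ 464.4 -239.6   92. ]]
grip top z115 [[ 526.9 -135.4  115. ]
 [ 527.1 -146.4  115. ]
 [ 486.  -136.8  115. ]
 [ 486.7 -148.2  115. ]
 [ 506.5 -141.6  115. ]]
plate ends z88 [[ 538.8 -123.8   88. ]
 [ 467.3 -127.2   88. ]
 [ 544.7 -207.1   88. ]
 [ 473.8 -211.6   88. ]]
rack top z55 [[551.7 342.5  55. ]
 [533.2 142.5  55. ]
 [463.8 352.   55. ]
 [442.5 162.1  55. ]]
handle bar top [[516.1 208.8  95. ]
 [468.5 210.7  95. ]
 [468.4 190.2  95. ]
 [511.5 189.2  95. ]]
collar [[495.2 182.5  57. ]
 [494.1 225.1  57. ]]
knob [[500.9 295.6  85. ]]
```

```bash
python3 -m handwheel '[{"wy":-0.125},{"wy":-0.125},{"wy":-0.125}]'; cat >> h.py <<'E'
def plan(target,yaw=None):
    s=sense();R=toolR(s);d=R.T@(np.array(target,float)-s["eef_pos"])
    y=np.arctan2(R[1,0],R[0,0])
    print("t",s["time_s"],"tcp",s["eef_pos"].round(1),"toolx yaw %.3f"%y,"tilt %.4f"%np.arccos(-R[2,1]),"d tool",d.round(1),"rows %.1f"%(np.linalg.norm(d)/41.7),"F",s["force"].round(1),"w",s["grip_width"])
    if yaw is not None: print("wy",-(yaw-y))
E
python3 -c "
from h import *
plan([490,200,200])"
```

```text
t 0.3 tcp [159.  500.3 231.1] toolx yaw -0.308 tilt 0.0004 d tool [ 406.4   31.2 -185.9] rows 10.7 F [-0.5  0.2 -0.8] w 0.9977672147514419invalid input
```

```bash
python3 -m handwheel '[{"grip":85,"tx":0,"ty":0,"tz":0,"wx":0,"wy":-0.124,"wz":0},{"grip":85,"tx":0,"ty":0,"tz":0,"wx":0,"wy":-0.124,"wz":0},{"grip":85,"tx":0,"ty":0,"tz":0,"wx":0,"wy":-0.124,"wz":0}]'; 
python3 -c "
from h import *
plan([490,200,200])"
```

```text
time_s: 0.55
eef_pos: [159.0, 500.3, 231.2]
ee_rot: [-0.707, 0.707, 0.025, -0.025]
force: [0.9, 0.3, 0.4]
grip_width: 0.994
t 0.55 tcp [159.  500.3 231.2] toolx yaw 0.070 tilt 0.0002 d tool [ 309.    31.2 -322.8] rows 10.7 F [0.9 0.3 0.4] w 0.9943491666704797
```

```bash
python3 -m handwheel '[{"grip":85,"tx":28,"ty":3,"tz":-29,"wx":0,"wy":0,"wz":0},{"grip":85,"tx":28,"ty":3,"tz":-29,"wx":0,"wy":0,"wz":0},{"grip":85,"tx":28,"ty":3,"tz":-29,"wx":0,"wy":0,"wz":0},{"grip":85,"tx":28,"ty":3,"tz":-29,"wx":0,"wy":0,"wz":0},{"grip":85,"tx":28,"ty":3,"tz":-29,"wx":0,"wy":0,"wz":0},{"grip":85,"tx":28,"ty":3,"tz":-29,"wx":0,"wy":0,"wz":0},{"grip":85,"tx":28,"ty":3,"tz":-29,"wx":0,"wy":0,"wz":0},{"grip":85,"tx":28,"ty":3,"tz":-29,"wx":0,"wy":0,"wz":0},{"grip":85,"tx":28,"ty":3,"tz":-29,"wx":0,"wy":0,"wz":0},{"grip":85,"tx":28,"ty":3,"tz":-29,"wx":0,"wy":0,"wz":0}]'
python3 -m handwheel '[{"grip":85,"tx":28,"ty":0,"tz":-29,"wx":0,"wy":0,"wz":0},{"grip":85,"tx":0,"ty":0,"tz":0,"wx":0,"wy":0,"wz":0}]'
python3 -c "
from h import *
plan([506,-141,200])
cap('wrist','w2')"
```

```text
time_s: 1.38
eef_pos: [458.3, 227.2, 201.2]
ee_rot: [0.707, -0.707, -0.023, 0.023]
force: [-0.2, 0.5, 1.0]
grip_width: 0.995
time_s: 1.55
eef_pos: [490.8, 197.3, 200.7]
ee_rot: [-0.706, 0.707, 0.021, -0.02]
force: [-0.4, 0.1, 0.3]
grip_width: 1.0
t 1.55 tcp [490.8 197.3 200.7] toolx yaw 0.059 tilt 0.0015 d tool [  -4.7    1.2 -338.6] rows 8.1 F [-0.4  0.1  0.3] w 1.0002430163091898
```

View pics/w2.png

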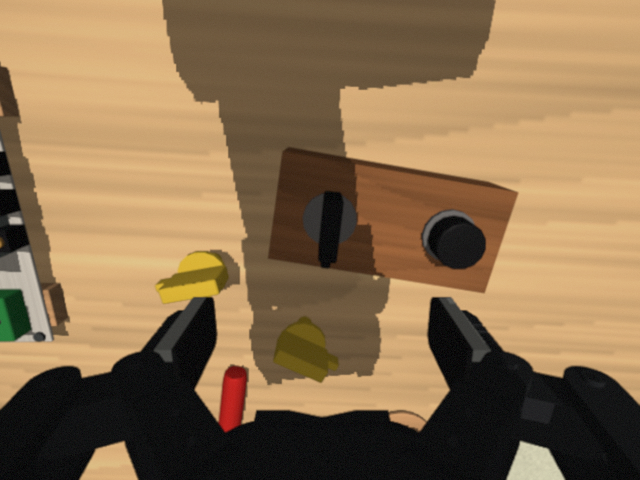

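The wrist picture shows the handle bar from (332,193) to (326,265), the knob at (455,240) and the decoys at (193,278) and (305,350). I'll measure the handle in this view.

```bash
python3 - <<'E'
import cv2
a=cv2.imread("pics/w2.png")
cv2.imwrite("pics/w2c.png",cv2.resize(a[170:290,270:400],None,fx=5,fy=5,interpolation=cv2.INTER_CUBIC))
E
```

```text
(no output)
```

View pics/w2c.png

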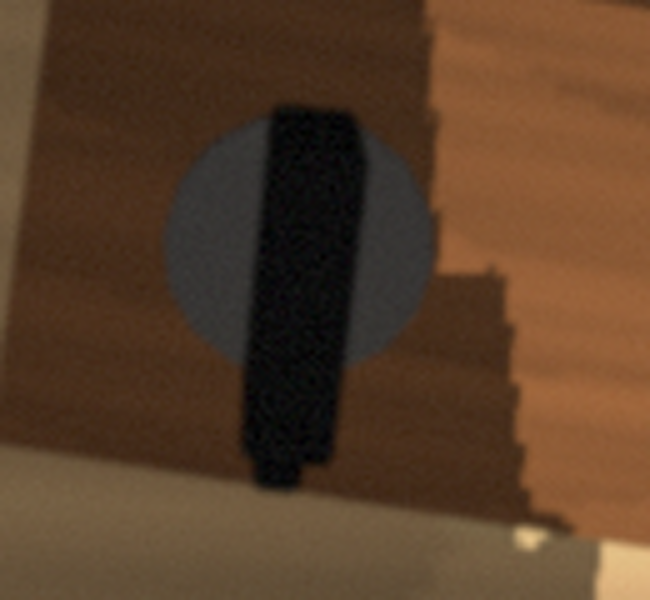

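```bash
python3 - <<'E'
from h import *
np.set_printoptions(precision=1,suppress=True)
w=load("w2");t=load("top1")
f=lambda x,y:[(x+.5)/5-.5+270,(y+.5)/5-.5+170]
print("collar c/l/r z61",unproj(w,[f(300,241),f(165,241),f(435,241)],61))
print("bar top corners near/far",unproj(w,[f(272,108),f(350,110),f(243,462),f(330,462)],95))
K=lambda x,y:[(x+.5)/6-.5+105,(y+.5)/6-.5+265]
print("top collar",unproj(t,[K(530,228),K(408,228)],61))
print("rot check rack",unproj(t,[K(100,52),K(640,118),K(52,298),K(580,375)],55))
E
```

```text
collar c/l/r z61 [[489.8 202.9  61. ]
 [491.  181.2  61. ]
 [488.5 224.5  61. ]]
bar top corners near/far [[462.2 196.6  95. ]
 [461.8 207.3  95. ]
 [514.8 195.4  95. ]
 [514.1 208.2  95. ]]
top collar [[492.8 181.4  61. ]
 [491.7 224.5  61. ]]
rot check rack [[551.7 342.5  55. ]
 [533.1 146.1  55. ]
 [463.8 352.   55. ]
 [442.5 162.1  55. ]]
```

```bash
python3 -m handwheel '[{"grip":85,"tx":0,"ty":0,"tz":-38,"wx":0,"wy":0,"wz":0},{"grip":85,"tx":0,"ty":0,"tz":-38,"wx":0,"wy":0,"wz":0},{"grip":85,"tx":0,"ty":0,"tz":-38,"wx":0,"wy":0,"wz":0},{"grip":85,"tx":0,"ty":0,"tz":-38,"wx":0,"wy":0,"wz":0},{"grip":85,"tx":0,"ty":0,"tz":-38,"wx":0,"wy":0,"wz":0},{"grip":85,"tx":-1,"ty":0,"tz":-38,"wx":0,"wy":0,"wz":0},{"grip":85,"tx":-2,"ty":0,"tz":-38,"wx":0,"wy":0,"wz":0},{"grip":85,"tx":-2,"ty":0,"tz":-38,"wx":0,"wy":0,"wz":0},{"grip":85,"tx":0,"ty":0,"tz":-35,"wx":0,"wy":0,"wz":0},{"grip":85,"tx":0,"ty":0,"tz":0,"wx":0,"wy":0,"wz":0}]'
python3 -c "
from h import *
plan([506,-141,200],0.067)
cap('wrist','w3')
import cv2
a=cv2.imread('pics/w3.png')
cv2.imwrite('pics/w3c.png',cv2.resize(a[100:340,180:460],None,fx=2.5,fy=2.5,interpolation=cv2.INTER_CUBIC))
"
```

```text
time_s: 2.43
eef_pos: [503.5, -141.0, 201.2]
ee_rot: [-0.706, 0.707, 0.021, -0.021]
force: [0.2, -0.4, -0.9]
grip_width: 0.998
t 2.4333 tcp [ 503.5 -141.   201.2] toolx yaw 0.060 tilt 0.0013 d tool [ 2.4  1.2 -0.2] rows 0.1 F [ 0.2 -0.4 -0.9] w 0.9981214582498199
wy -0.006659142944158376
```

View pics/w3c.png

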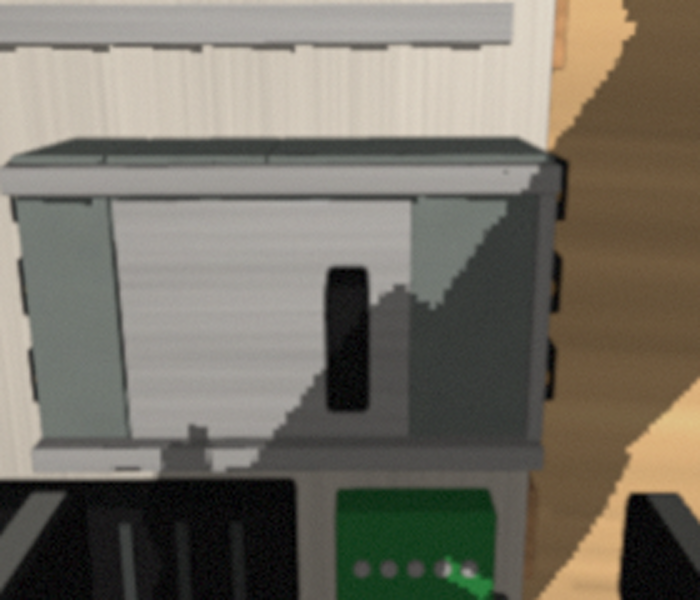

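```bash
python3 - <<'E'
from h import *
np.set_printoptions(precision=1,suppress=True)
w=load("w3")
f=lambda x,y:[(x+.5)/2.5-.5+180,(y+.5)/2.5-.5+100]
print("near rail outer/inner L,R z92",unproj(w,[f(2,166),f(550,163),f(2,196),f(550,196)],92))
print("far rail",unproj(w,[f(35,441),f(540,440),f(35,471),f(540,468)],92))
print("grip top",unproj(w,[f(326,266),f(369,266),f(326,411),f(369,411),f(348,338)],115))
E
```

```text
near rail outer/inner L,R z92 [[ 464.1 -240.8   92. ]
 [ 454.2  -91.    92. ]
 [ 472.3 -241.3   92. ]
 [ 463.2  -89.9   92. ]]
far rail [[ 545.7 -235.5   92. ]
 [ 536.4  -83.9   92. ]
 [ 555.6 -235.9   92. ]
 [ 545.5  -82.9   92. ]]
grip top [[ 481.4 -150.4  115. ]
 [ 480.8 -139.3  115. ]
 [ 521.6 -148.4  115. ]
 [ 520.9 -136.8  115. ]
 [ 500.5 -143.6  115. ]]
```

```bash
python3 -m handwheel '[{"grip":85,"tx":0,"ty":30,"tz":-2.5,"wx":0,"wy":-0.004,"wz":0},{"grip":60,"tx":0,"ty":30,"tz":0,"wx":0,"wy":0,"wz":0},{"grip":50,"tx":0,"ty":25,"tz":0,"wx":0,"wy":0,"wz":0},{"grip":40,"tx":0,"ty":15,"tz":0,"wx":0,"wy":0,"wz":0},{"grip":30,"tx":0,"ty":7,"tz":0,"wx":0,"wy":0,"wz":0},{"grip":30,"tx":0,"ty":0,"tz":0,"wx":0,"wy":0,"wz":0}]' 20
python3 -c "
from h import *
plan([503.5,-143.7,93])
cap('wrist','w4')"
```

```text
time_s: 2.98
eef_pos: [503.3, -137.8, 93.3]
ee_rot: [0.707, -0.706, -0.024, 0.025]
force: [0.3, 0.2, 0.8]
grip_width: 0.353
t 2.9833 tcp [ 503.3 -137.8   93.3] toolx yaw 0.070 tilt 0.0026 d tool [-0.2  0.3 -5.9] rows 0.1 F [0.3 0.2 0.8] w 0.35274246595335546
```

View pics/w4.png

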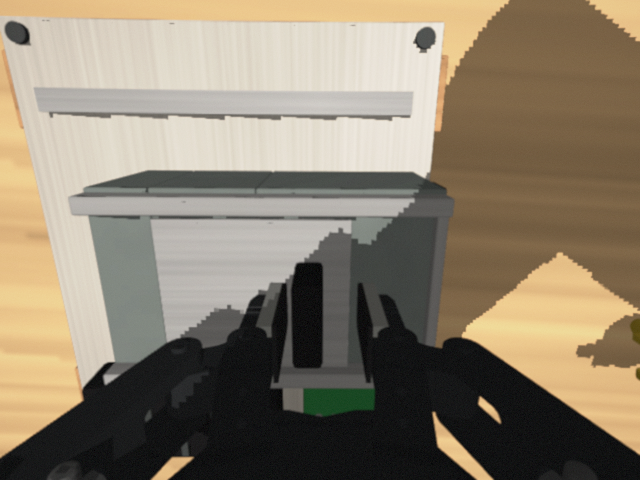

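The picture shows both fingers straddling the grip at (308,315), with the grip nearer the left finger. I'll centre on it and close.

```bash
python3 -m handwheel '[{"grip":30,"tx":0,"ty":0,"tz":-5.5,"wx":0,"wy":0,"wz":0},{"grip":8,"tx":0,"ty":0,"tz":0,"wx":0,"wy":0,"wz":0},{"grip":8,"tx":0,"ty":0,"tz":0,"wx":0,"wy":0,"wz":0},{"grip":8,"tx":0,"ty":0,"tz":0,"wx":0,"wy":0,"wz":0},{"grip":8,"tx":0,"ty":0,"tz":0,"wx":0,"wy":0,"wz":0}]' 20
python3 -c "
from h import *
plan([503.5,-143.7,93])
cap('wrist','w5')"
```

```text
time_s: 3.45
eef_pos: [504.8, -145.3, 95.4]
ee_rot: [-0.706, 0.707, 0.025, -0.023]
force: [-0.2, -0.5, 6.3]
grip_width: 0.129
t 3.45 tcp [ 504.8 -145.3   95.4] toolx yaw 0.068 tilt 0.0024 d tool [-1.2  2.4  1.7] rows 0.1 F [-0.2 -0.5  6.3] w 0.12894230262838308
```

View pics/w5.png

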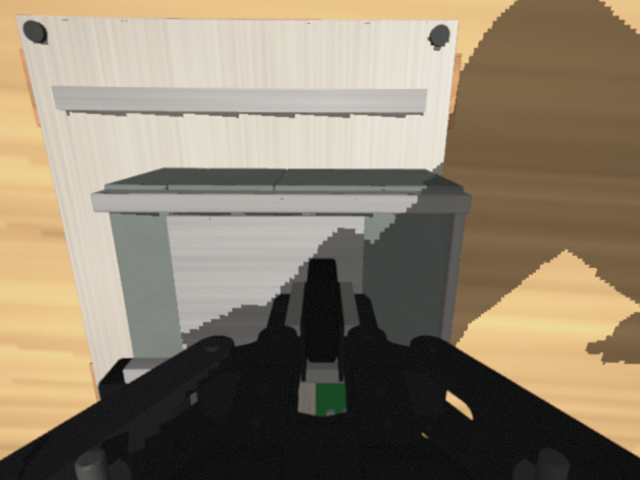

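Gripped at an 11 mm opening. I'll slide it, backing off a little in z.

```bash
python3 -m handwheel '[{"grip":8,"tx":0,"ty":-1,"tz":2,"wx":0,"wy":0,"wz":0},{"grip":8,"tx":0,"ty":0,"tz":5,"wx":0,"wy":0,"wz":0},{"grip":8,"tx":0,"ty":0,"tz":5,"wx":0,"wy":0,"wz":0},{"grip":8,"tx":0,"ty":0,"tz":5,"wx":0,"wy":0,"wz":0},{"grip":8,"tx":0,"ty":0,"tz":5,"wx":0,"wy":0,"wz":0},{"grip":8,"tx":0,"ty":0,"tz":5,"wx":0,"wy":0,"wz":0},{"grip":8,"tx":0,"ty":0,"tz":5,"wx":0,"wy":0,"wz":0},{"grip":8,"tx":0,"ty":0,"tz":3,"wx":0,"wy":0,"wz":0},{"grip":8,"tx":0,"ty":0,"tz":1,"wx":0,"wy":0,"wz":0}]' 20
python3 -c "
from h import *
plan([503.5,-103.7,93])"
```

```text
time_s: 4.25
eef_pos: [502.3, -108.3, 95.6]
ee_rot: [-0.707, 0.707, 0.025, -0.024]
force: [5.4, -1.1, -1.6]
grip_width: 0.129
t 4.25 tcp [ 502.3 -108.3   95.6] toolx yaw 0.069 tilt 0.0018 d tool [1.5 2.6 4.5] rows 0.1 F [ 5.4 -1.1 -1.6] w 0.12904260311821789
```

```bash
python3 -m handwheel '[{"grip":8,"tx":0,"ty":0,"tz":3,"wx":0,"wy":0,"wz":0},{"grip":8,"tx":0,"ty":0,"tz":2,"wx":0,"wy":0,"wz":0},{"grip":8,"tx":0,"ty":0,"tz":2,"wx":0,"wy":0,"wz":0},{"grip":8,"tx":0,"ty":0,"tz":0,"wx":0,"wy":0,"wz":0}]' 20
python3 -m handwheel '[{"grip":8,"tx":0,"ty":0,"tz":2,"wx":0,"wy":0,"wz":0},{"grip":8,"tx":0,"ty":0,"tz":2,"wx":0,"wy":0,"wz":0},{"grip":8,"tx":0,"ty":0,"tz":0,"wx":0,"wy":0,"wz":0}]' 20
python3 -m handwheel '[{"grip":8,"tx":0,"ty":0,"tz":2,"wx":0,"wy":0,"wz":0},{"grip":8,"tx":0,"ty":0,"tz":2,"wx":0,"wy":0,"wz":0},{"grip":8,"tx":0,"ty":0,"tz":0,"wx":0,"wy":0,"wz":0}]' 20
```

```text
time_s: 4.58
eef_pos: [501.9, -101.3, 95.6]
ee_rot: [-0.707, 0.707, 0.025, -0.024]
force: [4.6, -0.2, -2.4]
grip_width: 0.136
time_s: 4.83
eef_pos: [501.8, -99.3, 95.5]
ee_rot: [-0.705, 0.708, 0.025, -0.024]
force: [5.8, -11.3, -5.0]
grip_width: 0.133
time_s: 5.08
eef_pos: [501.8, -99.0, 95.6]
ee_rot: [-0.703, 0.71, 0.025, -0.023]
force: [5.0, -34.7, -11.0]
grip_width: 0.128
```

The shutter is on its stop: y force -35 N with no further motion. I'll relax, open, lift, and look at the hub.

```bash
python3 -m handwheel '[{"grip":8,"tx":0,"ty":0,"tz":-3,"wx":0,"wy":0,"wz":0},{"grip":20,"tx":0,"ty":0,"tz":0,"wx":0,"wy":0,"wz":0},{"grip":40,"tx":0,"ty":0,"tz":0,"wx":0,"wy":0,"wz":0},{"grip":40,"tx":0,"ty":-10,"tz":0,"wx":0,"wy":0,"wz":0},{"grip":40,"tx":0,"ty":-40,"tz":0,"wx":0,"wy":0,"wz":0},{"grip":40,"tx":0,"ty":-40,"tz":-20,"wx":0,"wy":0,"wz":0},{"grip":60,"tx":0,"ty":-15,"tz":-35,"wx":0,"wy":0,"wz":0},{"grip":60,"tx":0,"ty":0,"tz":-30,"wx":0,"wy":0,"wz":0},{"grip":60,"tx":0,"ty":0,"tz":0,"wx":0,"wy":0,"wz":0}]' 20
python3 -c "
from h import *
plan([507,-189,200])
w=cap('wrist','w6')
import cv2
a=cv2.imread('pics/w6.png')
cv2.imwrite('pics/w6c.png',cv2.resize(a[100:340,180:460],None,fx=2.5,fy=2.5,interpolation=cv2.INTER_CUBIC))
print(proj(w,[507,-189,84]))"
```

```text
time_s: 5.83
eef_pos: [506.9, -184.1, 199.3]
ee_rot: [-0.706, 0.708, 0.024, -0.022]
force: [0.1, 0.4, -1.1]
grip_width: 0.7
t 5.8333 tcp [ 506.9 -184.1  199.3] toolx yaw 0.066 tilt 0.0033 d tool [-0.2 -0.7 -4.9] rows 0.1 F [ 0.1  0.4 -1.1] w 0.7000104110767027
[[316.21517898 226.73931477]]
```

View pics/w6c.png

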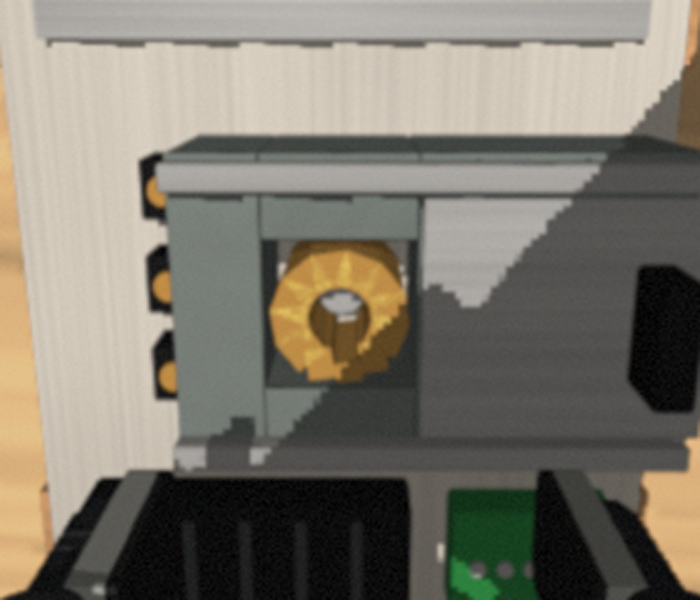

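The hub is uncovered, with its face at about (339,316) in the crop and the keyway pointing down in the image (+x). I'll enlarge and overlay a model to find centre and angle.

```bash
cat > ov.py <<'E'
from h import *
import sys
fn,x,y,ang=sys.argv[1],*map(float,sys.argv[2:5])
w=load(fn);a=w["pixels"][:,:,::-1]
c=proj(w,[x,y,84])[0];o=(c-np.array([45,45])).round().astype(int);k=7
im=cv2.resize(a[o[1]:o[1]+90,o[0]:o[0]+90],None,fx=k,fy=k,interpolation=cv2.INTER_CUBIC)
out=im.copy()
def dr(P,col):
    p=(proj(w,P)-o+.5)*k-.5
    cv2.polylines(out,[p.round().astype(int).reshape(-1,1,2)],False,col,1)
th=np.linspace(0,2*np.pi,60)
for r in (9.2,): dr(np.c_[x+r*np.cos(th),y+r*np.sin(th),0*th+84],(0,0,255))
u=np.array([np.cos(ang),np.sin(ang)]);v=np.array([-u[1],u[0]]);P=np.array([x,y])
K=[P+8*u+4*v,P+14*u+4*v,P+14*u-4*v,P+8*u-4*v]
dr([[*p,84] for p in K],(255,0,0))
cv2.imwrite(f"pics/{fn}_ov.png",np.hstack([im,out])[:, :][::1]);
cv2.imwrite(f"pics/{fn}_ov.png",cv2.resize(np.hstack([im,out]),(800,400)))
cv2.imwrite(f"pics/{fn}_im.png",im);print(o,k)
E
python3 ov.py w6 507 -189 0.0
```

```text
[271 182] 7
```

View pics/w6_im.png

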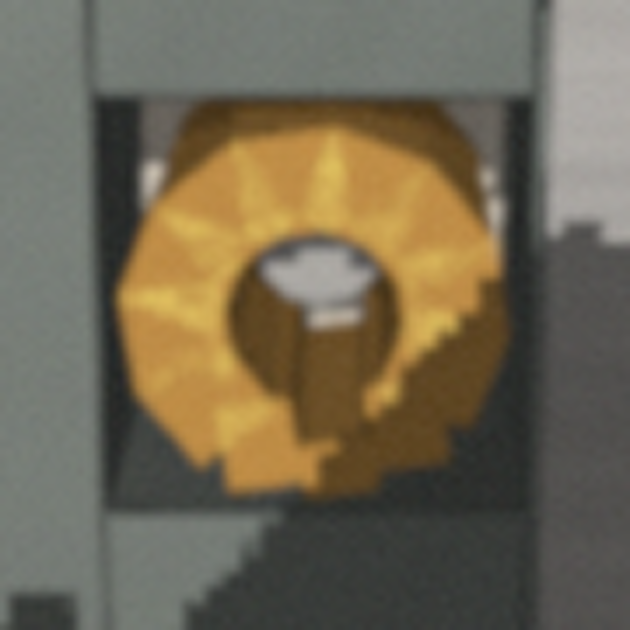

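View pics/w6_ov.png

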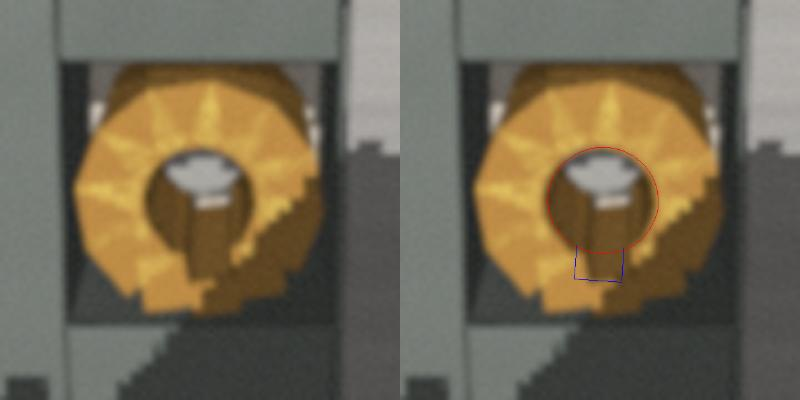

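```bash
python3 ov.py w6 507.3 -189.2 0.2
```

```text
[271 182] 7
```

View pics/w6_ov.png

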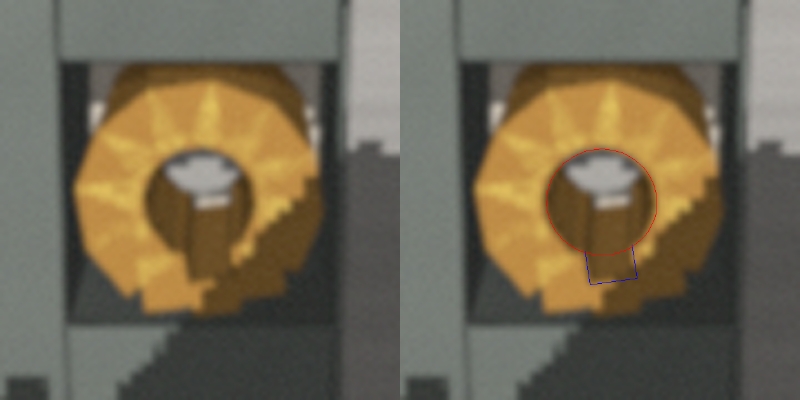

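Hub at about (507.3, -189.2) with the keyway at yaw ≈ 0.2. The hub position reckoned from the shutter stop agrees within 0.5 mm. Now back to the handle.

```bash
python3 -m handwheel '[{"grip":60,"tx":-1,"ty":0,"tz":30,"wx":0,"wy":0.07,"wz":0},{"grip":60,"tx":-1,"ty":0,"tz":39,"wx":0,"wy":0,"wz":0},{"grip":60,"tx":-1,"ty":0,"tz":39,"wx":0,"wy":0,"wz":0},{"grip":60,"tx":-1,"ty":0,"tz":39,"wx":0,"wy":0,"wz":0},{"grip":60,"tx":-1,"ty":0,"tz":39,"wx":0,"wy":0,"wz":0},{"grip":60,"tx":-2,"ty":0,"tz":39,"wx":0,"wy":0,"wz":0},{"grip":60,"tx":-2,"ty":0,"tz":39,"wx":0,"wy":0,"wz":0},{"grip":60,"tx":-2,"ty":0,"tz":39,"wx":0,"wy":0,"wz":0},{"grip":60,"tx":-2,"ty":0,"tz":39,"wx":0,"wy":0,"wz":0},{"grip":60,"tx":-2,"ty":0,"tz":39,"wx":0,"wy":0,"wz":0}]'
python3 -c "
from h import *
plan([490,203,160],-0.01)"
```

```text
time_s: 6.72
eef_pos: [488.5, 203.5, 197.9]
ee_rot: [0.707, -0.707, 0.0, 0.0]
force: [0.2, -1.0, 0.4]
grip_width: 0.701
t 6.7167 tcp [488.5 203.5 197.9] toolx yaw -0.000 tilt 0.0010 d tool [ 1.6 37.9 -0.5] rows 0.9 F [ 0.2 -1.   0.4] w 0.7007703323323131
wy 0.009669823993242798
```

```bash
python3 -m handwheel '[{"grip":60,"tx":1.5,"ty":35,"tz":0,"wx":0,"wy":0,"wz":0},{"grip":60,"tx":0,"ty":0,"tz":0,"wx":0,"wy":0,"wz":0}]'
python3 - <<'E'
from h import *
plan([490,203,64],-0.01)
w=cap('wrist','w7')
a=cv2.imread('pics/w7.png')
cv2.imwrite('pics/w7c.png',cv2.resize(a[170:330,250:400],None,fx=4,fy=4,interpolation=cv2.INTER_CUBIC))
E
```

```text
time_s: 6.88
eef_pos: [488.0, 202.7, 158.3]
ee_rot: [-0.707, 0.708, -0.002, -0.004]
force: [-0.7, -1.0, -1.7]
grip_width: 0.701
t 6.8833 tcp [488.  202.7 158.3] toolx yaw 0.003 tilt 0.0088 d tool [ 2.8 94.3  0.4] rows 2.3 F [-0.7 -1.  -1.7] w 0.700911404976348
wy 0.012795348227098142
```

View pics/w7c.png

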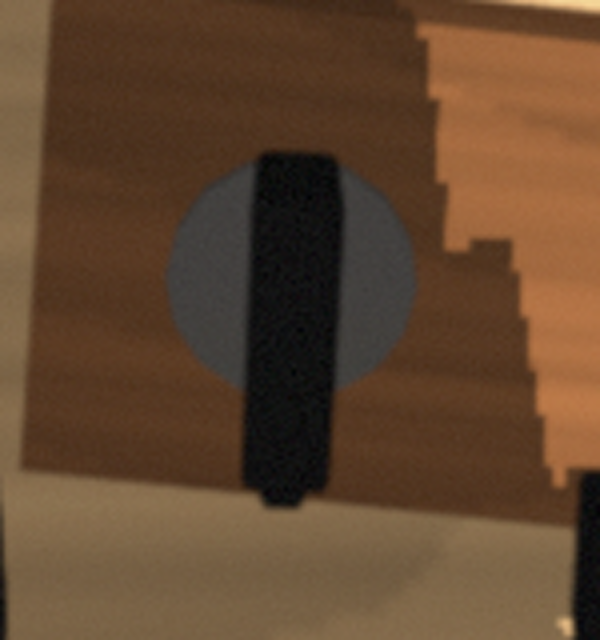

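```bash
python3 - <<'E'
from h import *
np.set_printoptions(precision=1,suppress=True)
w=load("w7")
f=lambda x,y:[(x+.5)/4-.5+250,(y+.5)/4-.5+170]
print("collar",unproj(w,[f(292,273),f(167,273),f(417,273)],61))
p=unproj(w,[f(257,157),f(336,157),f(243,485),f(328,485)],95);print(p)
print("yaw %.3f %.3f"%tuple(np.arctan2(p[i+2,1]-p[i,1],p[i+2,0]-p[i,0]) for i in (0,1)))
plan([490,203,64],-0.025)
E
```

```text
collar [[489.6 202.7  61. ]
 [489.7 181.   61. ]
 [489.6 224.4  61. ]]
[[461.3 197.5  95. ]
 [461.3 209.   95. ]
 [513.7 195.   95. ]
 [513.6 208.3  95. ]]
yaw -0.046 -0.013
t 6.9333 tcp [489.2 201.4 160.6] toolx yaw 0.001 tilt 0.0067 d tool [ 1.4 96.6  1.7] rows 2.3 F [ 0.5 -0.9  1.7] w 0.7051235389319687
wy 0.025694758275725326
```

```bash
python3 -m handwheel '[{"grip":60,"tx":0.5,"ty":35,"tz":1,"wx":0,"wy":0.03,"wz":0},{"grip":50,"tx":0,"ty":30,"tz":0,"wx":0,"wy":0,"wz":0},{"grip":40,"tx":0,"ty":18,"tz":0,"wx":0,"wy":0,"wz":0},{"grip":30,"tx":0,"ty":9,"tz":0,"wx":0,"wy":0,"wz":0},{"grip":30,"tx":0,"ty":0,"tz":0,"wx":0,"wy":0,"wz":0}]' 60
python3 -c "
from h import *
plan([489.6,202.7,65],-0.03)
cap('wrist','w8')"
```

```text
time_s: 7.35
eef_pos: [491.7, 200.8, 70.2]
ee_rot: [-0.707, 0.707, -0.012, 0.011]
force: [-0.6, -0.1, 0.0]
grip_width: 0.352
t 7.35 tcp [491.7 200.8  70.2] toolx yaw -0.033 tilt 0.0025 d tool [-2.2  5.2  1.9] rows 0.1 F [-0.6 -0.1  0. ] w 0.35160595775773934
wy -0.0028754396297676274
```

View pics/w8.png

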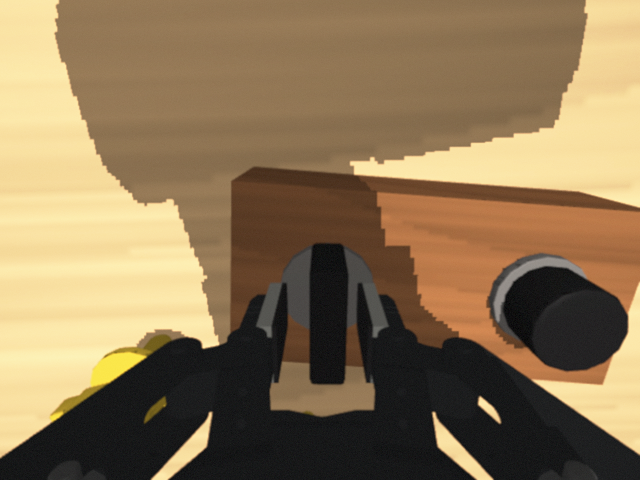

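The picture shows the bar (328,315) between the fingers, slightly to the right. I'll centre, lower and grip.

```bash
python3 -m handwheel '[{"grip":30,"tx":-2,"ty":4,"tz":1.5,"wx":0,"wy":0,"wz":0},{"grip":10,"tx":0,"ty":0,"tz":0,"wx":0,"wy":0,"wz":0},{"grip":5,"tx":0,"ty":0,"tz":0,"wx":0,"wy":0,"wz":0},{"grip":5,"tx":0,"ty":0,"tz":0,"wx":0,"wy":0,"wz":0},{"grip":5,"tx":0,"ty":0,"tz":0,"wx":0,"wy":0,"wz":0},{"grip":5,"tx":0,"ty":0,"tz":0,"wx":0,"wy":0,"wz":0}]' 60
python3 -c "
from h import *
plan([489.6,202.7,64],-0.03)"
```

```text
time_s: 7.9
eef_pos: [490.7, 203.2, 67.7]
ee_rot: [0.707, -0.707, 0.011, -0.012]
force: [-1.2, -0.3, 6.8]
grip_width: 0.152
t 7.9 tcp [490.7 203.2  67.7] toolx yaw -0.032 tilt 0.0015 d tool [-1.1  3.7 -0.5] rows 0.1 F [-1.2 -0.3  6.8] w 0.15164687890946832
wy -0.001693913660892922
```

```bash
python3 -m handwheel '[{"grip":5,"tx":0,"ty":-8,"tz":0,"wx":0,"wy":0,"wz":0},{"grip":5,"tx":0,"ty":-20,"tz":0,"wx":0,"wy":0,"wz":0},{"grip":5,"tx":0,"ty":-30,"tz":0,"wx":0,"wy":0,"wz":0},{"grip":5,"tx":0,"ty":-30,"tz":0,"wx":0,"wy":0,"wz":0},{"grip":5,"tx":0,"ty":-27,"tz":0,"wx":0,"wy":0,"wz":0},{"grip":5,"tx":0,"ty":0,"tz":0,"wx":0,"wy":0,"wz":0}]' 60
python3 -c "
from h import *
plan([507,-189,185],0.2)
cap('wrist','w9');cap('scene','s9')
import cv2
a=cv2.imread('pics/s9.png');cv2.imwrite('pics/s9c.png',cv2.resize(a[130:350,360:560],None,fx=2.7,fy=2.7))"
```

```text
time_s: 8.4
eef_pos: [492.3, 203.5, 187.4]
ee_rot: [0.708, -0.706, 0.008, -0.014]
force: [0.8, 0.4, -0.5]
grip_width: 0.153
t 8.4 tcp [492.3 203.5 187.4] toolx yaw -0.032 tilt 0.0095 d tool [  27.1    1.9 -391.8] rows 9.4 F [ 0.8  0.4 -0.5] w 0.15323049277502457
wy -0.23163885798818873
```

View pics/w9.png

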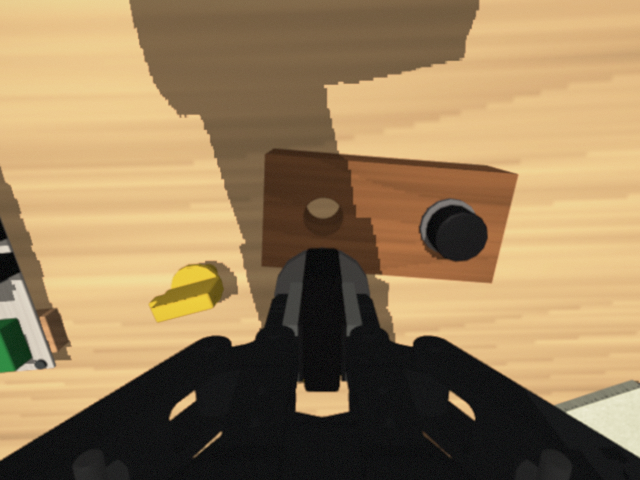

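View pics/s9c.png

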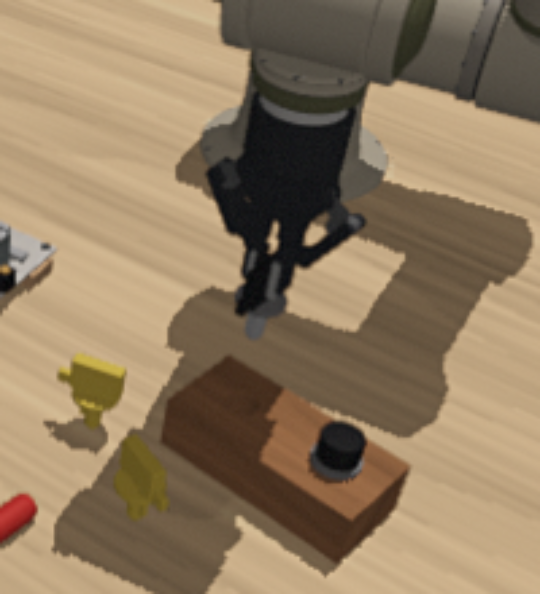

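Handle held upright: bar (322,318), collar behind it at (322,285), knob undisturbed. I'll work out the shaft axis relative to the TCP.

```bash
python3 - <<'E'
from h import *
w=load("w9");s=sense();R=toolR(s);print(s["eef_pos"],s["ee_rot"])
a=w["pixels"][:,:,::-1]
k=6;o=np.array([255,230]);im=cv2.resize(a[230:330,255:390],None,fx=k,fy=k,interpolation=cv2.INTER_CUBIC)
th=np.linspace(0,2*np.pi,80)
for dx,col in ((-3,(0,255,0)),(0,(0,0,255)),(3,(255,0,0))):
    for dep in (6.7,):
        P=s["eef_pos"]+np.c_[dx+22*np.cos(th),0*th+dep,22*np.sin(th)]@R.T
        p=(proj(w,P)-o+.5)*k-.5
        cv2.polylines(im,[p.round().astype(int).reshape(-1,1,2)],True,col,1)
cv2.imwrite("pics/w9ov.png",im)
E
```

```text
[490.37212464 203.0679028  182.40354376] [ 0.70712709 -0.70690777  0.01064777 -0.01180304]
```

View pics/w9ov.png

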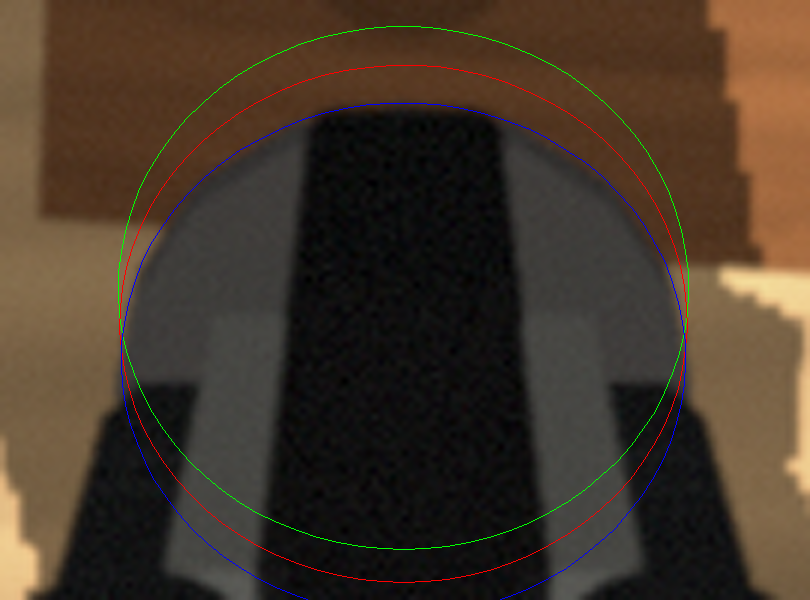

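```bash
python3 - <<'E'
from h import *
np.set_printoptions(precision=3,suppress=True)
for i in range(2):
    s=sense();w=cap("wrist","w10");R=toolR(s);print(s["eef_pos"],"cam in tool",R.T@(-w["R"].T@w["t"]-s["eef_pos"]));print(w["R"]@R)
a=w["pixels"][:,:,::-1]
k=6;o=np.array([255,230]);im=cv2.resize(a[230:330,255:390],None,fx=k,fy=k,interpolation=cv2.INTER_CUBIC)
th=np.linspace(0,2*np.pi,80)
for dx,dep,col in ((0,6.7,(0,0,255)),(2,6.7,(255,0,0)),(1,9,(0,255,0))):
        P=s["eef_pos"]+np.c_[dx+22*np.cos(th),0*th+dep,22*np.sin(th)]@R.T
        p=(proj(w,P)-o+.5)*k-.5
        cv2.polylines(im,[p.round().astype(int).reshape(-1,1,2)],True,col,1)
cv2.imwrite("pics/w10ov.png",im)
E
```

```text
[490.372 203.068 182.404] cam in tool [ -74.911 -143.164   -0.446]
[[ 0.001 -0.     1.   ]
 [ 0.956 -0.294 -0.001]
 [ 0.294  0.956 -0.   ]]
[489.863 202.95  181.181] cam in tool [ -74.925 -143.166   -0.441]
[[ 0.001 -0.     1.   ]
 [ 0.956 -0.294 -0.001]
 [ 0.294  0.956 -0.   ]]
```

View pics/w10ov.png

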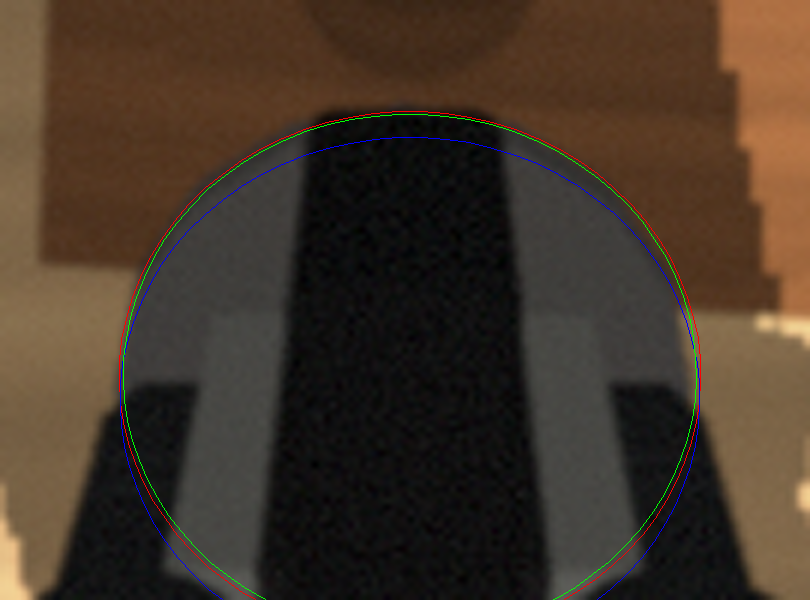

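The shaft axis coincides with the TCP within about 0.4 mm. Next, turn to the keyway yaw and transit to the hub.

```bash
python3 -m handwheel '[{"grip":5,"tx":0,"ty":-5,"tz":0,"wx":0,"wy":-0.115,"wz":0},{"grip":5,"tx":0,"ty":-5,"tz":0,"wx":0,"wy":-0.115,"wz":0},{"grip":5,"tx":0,"ty":0,"tz":0,"wx":0,"wy":0,"wz":0}]'
python3 -c "
from h import *
plan([507.3,-189.2,185],0.19)"
```

```text
time_s: 8.85
eef_pos: [490.1, 203.0, 191.1]
ee_rot: [-0.703, 0.704, 0.071, -0.072]
force: [0.5, -0.7, -0.8]
grip_width: 0.149
t 8.85 tcp [490.1 203.  191.1] toolx yaw 0.202 tilt 0.0011 d tool [ -61.9    6.2 -387.7] rows 9.4 F [ 0.5 -0.7 -0.8] w 0.1489553700247399
wy 0.012267172825562334
```

```bash
python3 -m handwheel '[{"grip":5,"tx":-6,"ty":0,"tz":-36,"wx":0,"wy":0,"wz":0},{"grip":5,"tx":-6,"ty":0,"tz":-40,"wx":0,"wy":0,"wz":0},{"grip":5,"tx":-6,"ty":0,"tz":-40,"wx":0,"wy":0,"wz":0},{"grip":5,"tx":-6,"ty":0,"tz":-40,"wx":0,"wy":0,"wz":0},{"grip":5,"tx":-6,"ty":0,"tz":-40,"wx":0,"wy":0,"wz":0},{"grip":5,"tx":-6,"ty":0,"tz":-40,"wx":0,"wy":0,"wz":0},{"grip":5,"tx":-6,"ty":0,"tz":-40,"wx":0,"wy":0,"wz":0},{"grip":5,"tx":-6,"ty":0,"tz":-40,"wx":0,"wy":0,"wz":0},{"grip":5,"tx":-6,"ty":0,"tz":-40,"wx":0,"wy":0,"wz":0},{"grip":5,"tx":-6,"ty":0,"tz":-30,"wx":0,"wy":0,"wz":0}]'
python3 -m handwheel '[{"grip":5,"tx":0,"ty":10,"tz":0,"wx":0,"wy":0,"wz":0},{"grip":5,"tx":0,"ty":0,"tz":0,"wx":0,"wy":0,"wz":0},{"grip":5,"tx":0,"ty":0,"tz":0,"wx":0,"wy":0,"wz":0}]'
python3 -c "
from h import *
plan([507.3,-189.2,150],0.19)"
```

```text
time_s: 9.68
eef_pos: [506.8, -190.1, 190.3]
ee_rot: [0.704, -0.704, -0.068, 0.069]
force: [0.8, -0.7, -0.7]
grip_width: 0.154
time_s: 9.93
eef_pos: [506.9, -186.5, 180.4]
ee_rot: [0.704, -0.703, -0.068, 0.07]
force: [0.7, 0.3, -1.9]
grip_width: 0.153
t 9.9333 tcp [ 506.9 -186.5  180.4] toolx yaw 0.196 tilt 0.0030 d tool [-0.1 30.3 -2.8] rows 0.7 F [ 0.7  0.3 -1.9] w 0.15274284266351648
wy 0.00597769367429532
```

```bash
python3 -m handwheel '[{"grip":5,"tx":0,"ty":25,"tz":-2.5,"wx":0,"wy":0,"wz":0},{"grip":5,"tx":0,"ty":12,"tz":0,"wx":0,"wy":0,"wz":0},{"grip":5,"tx":0,"ty":0,"tz":0,"wx":0,"wy":0,"wz":0},{"grip":5,"tx":0,"ty":0,"tz":0,"wx":0,"wy":0,"wz":0}]'
python3 -c "
from h import *
plan([507.5,-189,142],0.19)
cap('wrist','w11');cap('scene','s11');cap('top','t11')
plan([507.5,-189,142],0.19)
import cv2
a=cv2.imread('pics/s11.png');cv2.imwrite('pics/s11c.png',cv2.resize(a[150:270,270:430],None,fx=5,fy=5,interpolation=cv2.INTER_CUBIC))"
```

```text
time_s: 10.27
eef_pos: [508.0, -188.6, 144.8]
ee_rot: [0.704, -0.703, -0.07, 0.07]
force: [-0.6, 0.4, -0.8]
grip_width: 0.151
t 10.2667 tcp [ 508.  -188.6  144.8] toolx yaw 0.199 tilt 0.0008 d tool [-0.6  2.8 -0.3] rows 0.1 F [-0.6  0.4 -0.8] w 0.151088584553912
wy 0.008711852953097732
t 10.4167 tcp [ 508.5 -189.4  145.8] toolx yaw 0.199 tilt 0.0019 d tool [-0.9  3.8  0.6] rows 0.1 F [ 0.1  0.1 -1.3] w 0.15059528832752508
wy 0.008572278222883145
```

View pics/w11.png

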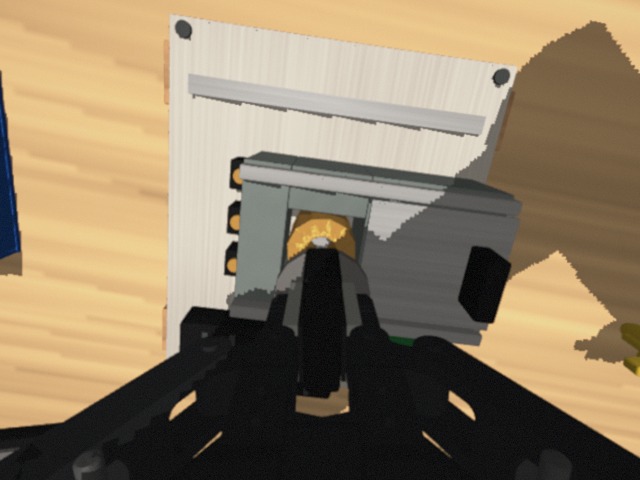

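View pics/s11c.png

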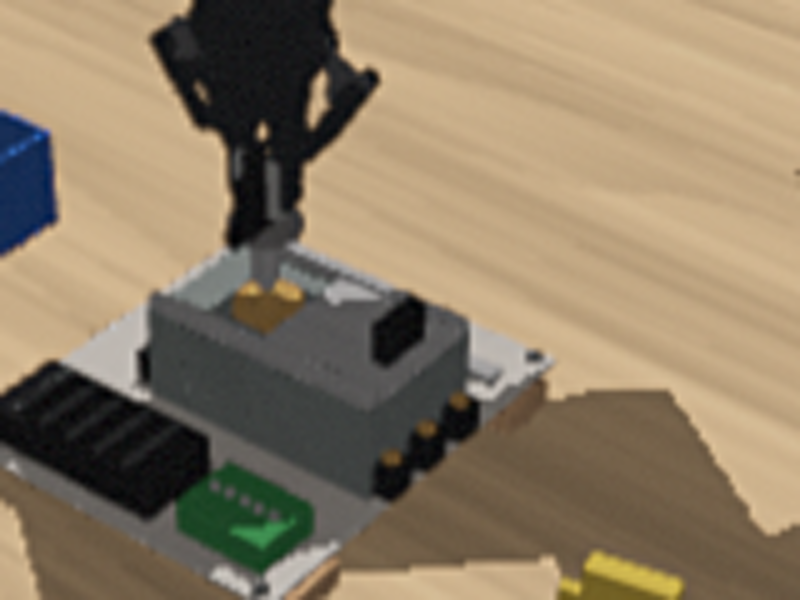

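The shaft hangs just above the hub bore at (265,280) in the scene crop, and the shutter grip is at its stop. I'll lower in small steps, watching the force.

```bash
python3 -m handwheel '[{"grip":5,"tx":-0.8,"ty":4,"tz":0,"wx":0,"wy":0,"wz":0},{"grip":5,"tx":0,"ty":4,"tz":0,"wx":0,"wy":0,"wz":0},{"grip":5,"tx":0,"ty":3,"tz":0,"wx":0,"wy":0,"wz":0},{"grip":5,"tx":0,"ty":3,"tz":0,"wx":0,"wy":0,"wz":0},{"grip":5,"tx":0,"ty":0,"tz":0,"wx":0,"wy":0,"wz":0}]'
python3 -m handwheel '[{"grip":5,"tx":0,"ty":3,"tz":0,"wx":0,"wy":0,"wz":0},{"grip":5,"tx":0,"ty":3,"tz":0,"wx":0,"wy":0,"wz":0},{"grip":5,"tx":0,"ty":0,"tz":0,"wx":0,"wy":0,"wz":0}]'
python3 -c "
from h import *
plan([507.3,-189,122.7],0.19)"
```

```text
time_s: 10.83
eef_pos: [506.9, -189.7, 129.8]
ee_rot: [0.704, -0.703, -0.07, 0.07]
force: [1.0, 0.1, -1.6]
grip_width: 0.148
time_s: 11.08
eef_pos: [506.9, -189.7, 123.9]
ee_rot: [0.704, -0.703, -0.07, 0.07]
force: [-0.7, -0.2, -1.5]
grip_width: 0.15
t 11.0833 tcp [ 506.9 -189.7  123.9] toolx yaw 0.198 tilt 0.0010 d tool [0.5 1.2 0.6] rows 0.0 F [-0.7 -0.2 -1.5] w 0.14968154144486656
wy 0.008163021203227816
```

```bash
python3 -m handwheel '[{"grip":5,"tx":0,"ty":2,"tz":0,"wx":0,"wy":0,"wz":0},{"grip":5,"tx":0,"ty":2,"tz":0,"wx":0,"wy":0,"wz":0},{"grip":5,"tx":0,"ty":2,"tz":0,"wx":0,"wy":0,"wz":0},{"grip":5,"tx":0,"ty":0,"tz":0,"wx":0,"wy":0,"wz":0}]'
python3 -c "
from h import *
plan([507.3,-189,122.7],0.19);print(sense()['wrist_torque'])"
```

```text
time_s: 11.42
eef_pos: [507.0, -189.7, 118.1]
ee_rot: [0.704, -0.703, -0.07, 0.07]
force: [0.1, 0.5, -0.8]
grip_width: 0.156
t 11.4167 tcp [ 507.  -189.7  118.1] toolx yaw 0.198 tilt 0.0007 d tool [ 0.5 -4.6  0.7] rows 0.1 F [ 0.1  0.5 -0.8] w 0.1564439114286513
wy 0.008200354524483311
[-0.0358897  -0.03569056 -0.01535988]
```

No contact at a tip depth of about 16.6 mm, so the key is in the keyway. Continuing down.

```bash
python3 -m handwheel '[{"grip":5,"tx":0.2,"ty":3,"tz":0.2,"wx":0,"wy":0,"wz":0},{"grip":5,"tx":0,"ty":3,"tz":0.2,"wx":0,"wy":0,"wz":0},{"grip":5,"tx":0,"ty":3,"tz":0,"wx":0,"wy":0,"wz":0},{"grip":5,"tx":0,"ty":3,"tz":0,"wx":0,"wy":0,"wz":0},{"grip":5,"tx":0,"ty":0,"tz":0,"wx":0,"wy":0,"wz":0}]' 90
python3 -m handwheel '[{"grip":5,"tx":0,"ty":3,"tz":0,"wx":0,"wy":0,"wz":0},{"grip":5,"tx":0,"ty":3,"tz":0,"wx":0,"wy":0,"wz":0},{"grip":5,"tx":0,"ty":0,"tz":0,"wx":0,"wy":0,"wz":0}]'
python3 -c "
from h import *
plan([507.3,-189,96.7],0.19);print(sense()['wrist_torque'])"
```

```text
time_s: 11.83
eef_pos: [507.0, -189.2, 105.8]
ee_rot: [0.704, -0.703, -0.07, 0.07]
force: [0.5, 0.4, -2.2]
grip_width: 0.145
time_s: 12.08
eef_pos: [507.5, -189.5, 100.6]
ee_rot: [-0.703, 0.704, 0.07, -0.07]
force: [0.5, 0.6, 5.2]
grip_width: 0.149
t 12.0833 tcp [ 507.5 -189.5  100.6] toolx yaw 0.198 tilt 0.0007 d tool [-0.1  3.9  0.5] rows 0.1 F [0.5 0.6 5.2] w 0.1491600409377672
wy 0.008163793272859543
[0.1479896  0.08616136 0.03905417]
```

Spring contact (5 N). I'll press on to the collar.

```bash
python3 -m handwheel '[{"grip":5,"tx":0,"ty":2,"tz":0,"wx":0,"wy":0,"wz":0},{"grip":5,"tx":0,"ty":2,"tz":0,"wx":0,"wy":0,"wz":0},{"grip":5,"tx":0,"ty":0,"tz":0,"wx":0,"wy":0,"wz":0}]'
python3 -m handwheel '[{"grip":5,"tx":0,"ty":1,"tz":0,"wx":0,"wy":0,"wz":0},{"grip":5,"tx":0,"ty":1,"tz":0,"wx":0,"wy":0,"wz":0},{"grip":5,"tx":0,"ty":0,"tz":0,"wx":0,"wy":0,"wz":0}]'
python3 -c "
from h import *
plan([507.3,-189,96.7],0.19);print(sense()['wrist_torque'])"
```

```text
time_s: 12.33
eef_pos: [507.5, -189.6, 97.1]
ee_rot: [-0.703, 0.704, 0.07, -0.07]
force: [-1.9, 0.1, 6.9]
grip_width: 0.144
time_s: 12.58
eef_pos: [507.6, -189.6, 96.7]
ee_rot: [-0.703, 0.704, 0.07, -0.07]
force: [-7.3, 3.8, 19.5]
grip_width: 0.145
t 12.5833 tcp [ 507.6 -189.6   96.7] toolx yaw 0.198 tilt 0.0016 d tool [-0.1  0.   0.6] rows 0.0 F [-7.3  3.8 19.5] w 0.1445114610671543
wy 0.008461885725487617
[ 0.68451339  1.19444925 -0.0030765 ]
```

A hard stop at TCP z = 96.7, exactly as predicted for the collar being flat. I'll add a touch more push and look.

```bash
python3 -m handwheel '[{"grip":5,"tx":0,"ty":0.8,"tz":0,"wx":0,"wy":0,"wz":0},{"grip":5,"tx":0,"ty":0,"tz":0,"wx":0,"wy":0,"wz":0},{"grip":5,"tx":0,"ty":0,"tz":0,"wx":0,"wy":0,"wz":0},{"grip":5,"tx":0,"ty":0,"tz":0,"wx":0,"wy":0,"wz":0}]'
python3 -c "
from h import *
cap('wrist','w12');cap('scene','s12')
plan([507.3,-189,96.7],0.19);print(sense()['wrist_torque'])
import cv2
a=cv2.imread('pics/s12.png')[150:270,270:430];b=cv2.imread('pics/w12.png')[150:390,180:460]
cv2.imwrite('pics/e12.png',cv2.hconcat([cv2.resize(a,(400,300),interpolation=cv2.INTER_CUBIC),cv2.resize(b,(350,300),interpolation=cv2.INTER_CUBIC)]))"
```

```text
time_s: 12.92
eef_pos: [507.6, -189.6, 96.7]
ee_rot: [-0.703, 0.704, 0.071, -0.07]
force: [-9.5, 3.7, 26.7]
grip_width: 0.147
t 13.0167 tcp [ 507.5 -189.6   96.7] toolx yaw 0.199 tilt 0.0019 d tool [-0.1 -0.   0.6] rows 0.0 F [-10.3   5.2  27.4] w 0.14450469474212987
wy 0.008508621776850717
[0.85929813 1.6978071  0.03583279]
```

View pics/e12.png

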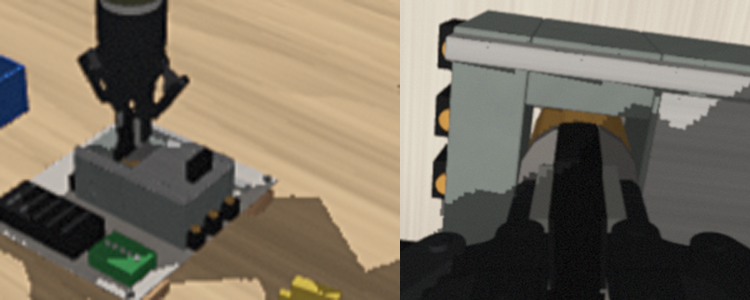

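The picture shows the collar down on the hub and the shutter still at its stop. The pose is steady under about 27 N. Handing in.

```bash
python3 -c "
from h import *
ctrl.finish_job();plan([507.3,-189,96.7],0.19)"
```

```text
the job is handed in; nothing more can be done
the job is handed in; nothing more can be done
```

I slid the shutter to its end stop, where it stopped moving under 35 N. I then took the black bar handle from the rack and lowered its shaft into the hub at a yaw of about 0.2 rad. The key went straight into the keyway, with no contact force and no hunting for the angle. I pressed on against the spring to the collar stop and handed the job in at about 13 s, still gripping (90 N setting) and pressing with about 27 N.

- **Depth:** the hard stop came at TCP z = 96.7 mm, which was the predicted height for the collar flat on the hub. The first spring contact showed 5 N.
- **Alignment:** the TCP was within about 0.7 mm of the estimated hub axis, with a tilt of about 0.002 rad.
- **Pictures:** the last wrist and scene pictures showed the collar on the hub and the shutter still at its stop. I did not look at the spool, screwdriver, bin or knob again at the end. The knob was in place after I lifted the handle, and I moved none of them on purpose.
- **Disagreement:** a side force of about 10 N remained on the tool at the collar stop. It is small and nothing moved, so I left it.

The system gave no verdict on handing in.

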